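# Set and lock the length stop of the picket sawing jig

## Robot

A 6-joint arm with a two-finger parallel gripper is mounted at the origin on the work surface. World frame = base frame: x ahead of the robot, y to its left, z up, the work surface at z = 0. Lengths are in m, angles in rad, forces in N, time in s.
With the tool pointing down it reaches from about 0.375 to 0.975 m from the base axis. Payload 3.8 kg.
Tool frame: the origin (TCP) lies midway between the tips of the shut fingers; the grasp point (between the pads) lies 19 mm behind it; z points along the fingers, y is the line along which they close (so a half turn about z gives the same grasp; the last joint's range is limited). The gripper opens to 85 mm and grips with 20 to 120 N. Pads are 22 mm wide; open, the fingers measure 114 mm over their backs; the gripper's body (76 mm by 85 mm) begins 54 mm behind the grasp point. The pads swing forward as they close: fully open they stand 13 mm farther back than shut.
Start: joints at [-1.179, 0.264, 1.604, -0, 1.274, -0.037], TCP at [0.281, -0.614, 0.231] pointing down, gripper open.
Joint ranges: [-2.63, 2.63], [-0.94, 2.18], [0.31, 2.57], [-1.31, 4.45], [0, 2.66], [-2.55, 2.55]. Speed limits (rad/s): [2.57, 2.57, 3.14, 3.14, 3.14, 3.14].

## Interface

Orientations are given as a rotation vector (axis times angle).
In Python, from workcell import bot, read_camera, camera_info, ticket gives the robot as it stands.
- The arm moves only by the tool servo_tool, never from a script. Its argument "targets" is a list of rows, each an object of numbers: "hand": the closure, from -1 (fully open) to 1 (shut); "x", "y", "z": the shift along the tool's x, y, z as a fraction of full scale; "roll": the turn about the tool's z as a fraction of full scale. In form: [{"hand": .., "x": .., "y": .., "z": .., "roll": ..}, ...]. A call has 1 to 10 rows; each row is the pose to reach, as a shift and turn from the pose commanded when the call began, along the tool's axes at that moment, turning the shorter way round; what a row does not reach only later rows make up. Full scale, the value 1, is 50 cm for a shift and 180 degrees for a turn. A row lasts 1/12 s, in which the tool goes at most 41.7 mm and 7.16 degrees, less where a joint would pass 70% of its speed; a pose out of reach is approached as far as the arm can. A call with a number of a shift or a turn outside -1 to 1 is refused whole. A call with a gripper value outside its range is refused whole. The fingers move at their own pace and stop on an object; "grip_force" is the grip in N (left out, the last holds). Time passes only in rows, so rows that repeat a pose let the fingers close. It gives the time, the measured TCP pose, the force, the opening and the grip force at its end, in the units of the state.
- bot.read_state(): the state, without advancing time (a new reading comes with each control period).
- read_camera(name): name is "side" or "top" or "wrist"; returns the picture (480x640x3 uint8, red, green, blue); there is no depth.
- camera_info(name): a dict with "fx", "fy", "cx", "cy" (pixels), "eye" and "orientation" of the camera in the world; the wrist camera has in their place "T_tool_cam" (4x4, takes a point from camera to tool coordinates, whose origin is the TCP and whose axes are the flange's). Camera axes: x right, y down, z forward; pixel columns grow to the right and rows downward; lengths in m; the calibration is good to about 2 mm. A picture is of the moment at which its call begins: read the wrist's pose just before it. camera_info takes no time and is no camera call.
- ticket.finish_job(): hands the job in; it is judged then, once.
The state is a dict: "time": time; "q": joint angles; "joint_vel": joint speeds; "joint_torque": joint torques, N m; "tool_pos": TCP position; "tcp_rot": TCP orientation; "wrist_force": force on the tool from outside, world axes, zero at the start; "torque": the same for the moment, N m; "width": opening from 0.0 (shut) to 1.0 (fully open); "grip_force": force on a finger pad.
Only numpy, scipy, OpenCV 4.12 (cv2) and the standard library are available. Lean on these libraries where they do the work, as an engineer would, in place of code of your own. Each camera call takes 0.05 s, during which the arm holds its last target. There are 200 camera calls.

## Task

Set the length stop on the sawing jig for the next picket: slide the stop along its rail until its blue pointer stands at the red length mark, then, holding the stop there so that it does not creep off the mark, squeeze the red cam lever fully shut towards the upright stop leg. Do not let go: finish with the stop leg and the closed lever still gripped together between the fingers and the pointer still at the mark. Leave the red mark, the picket in the mitre box, the tape measure, the screw jar and the pencil where they are.

Things in the scene. Friction and masses are not known exactly. Their poses are not given: they have to be found in the camera images.
- jig: Fixed sawing jig: plywood base 190 x 660 x 18 mm with an orange mitre box at its -y end (170 mm long, walls to 88 mm above the bench) and from there along +y an aluminium rail 40 mm wide, its top 48 mm above the bench, with a yellow scale ledge on its +x side. Origin: centre of the base's underside; y along the rail away from the box, x across it away from the robot, z up.
- stop_slide (a joint): Position of the sliding stop along the rail in m, 0 (mitre-box end) to 0.24, growing along jig +y; starts nearer the box than the mark. Lever open: slides with about 2 N of friction, so it creeps if only the lever is pushed. Lever shut: the cam presses a brake on the rail that holds about 25 N.
- mark_slide (a joint): Position of the red length mark along the rail in m, same zero and direction as joint stop_slide: the pointer is at the mark when both read the same. Stiff clip, to be left where it is.
- lever_angle (a joint): Angle of the red cam lever in rad: 0 fully shut (upright, parallel to the leg), growing to 0.75 as its tip leans from the leg to jig +y; starts at 0.38 to 0.55. Stays where left: about 6 N at the tip moves it, 9 N over the last 0.15 rad where the cam clamps; springs back under 0.02 if let go. Pivot across the rail, 24 mm above the rail top, 4 mm to the -y side of the stop's origin.
- stop: Sliding stop with its upright aluminium stop leg: plate 10 mm thick along the rail, 44 mm wide, 94 mm high above the rail top, its foot dropping in front of the rail. Origin: on the rail top, mid rail, mid of the 68 mm long black shoe; axes as jig. The leg's flat -y face (for one finger pad) lies 35 mm to the -y side of the origin. Shoe and pivot cheeks reach 35 mm above the rail top.
- cam_lever: Red cam lever on the stop, handle 24 mm wide across the rail, 10 mm thick, 50 mm long. Origin on the lever's pivot; z along the lever to the tip. Its +y face (1 mm from the pivot line, away from the leg) is for the other finger pad: 32 mm from the leg's -y face when shut; open at 0.55 rad the tip is 67 mm from it.
- lever_tip (a point): Middle of the top edge of the lever's outer (+y) face, 68 mm from the pivot.
- pointer (a point): Tip of the blue pointer (3 mm wide) on the stop's rear (+x) side, just over the scale ledge, in the plane of the stop leg's -y face. Axes as jig.
- mark (a point): Inner tip of the red length mark, a red clip 8 mm wide on the rear edge of the yellow scale ledge, 44 mm above the bench; axes as jig. The pointer is at the mark when their positions along y of this frame agree (the pointer then lies 8 mm above it and overlaps it by 6 mm).
- picket: Loose softwood picket 45 x 235 x 20 mm lying in the mitre box along y; bystander. Origin: centre of its underside.
- tape_measure: Yellow and black tape measure, 70 x 42 x 62 mm high, on the bench beyond the jig; bystander. Origin: centre of its underside.
- screw_jar: Glass screw jar with red lid, 68 mm in diameter, 85 mm high, on the bench beyond the mitre box; bystander. Origin: centre of its underside.
- pencil: Green flat carpenter's pencil, 15 x 160 x 8 mm, on the bench beyond the rail, along it; bystander. Origin: centre of its underside.

How it is judged:
On the way:
1. the fingers hold the stop with its pointer at the red mark (within 5 mm) while the lever is still open (above 0.16 rad) (y of pointer in the frame of mark between -0.005 and 0.005 m and value of joint lever_angle above 0.16 rad and contact force between the fingers and stop above 0.3 N), for 0.1 s.
At the end, for the whole second after the job is handed in: Through the last second: the pointer is within 5 mm of the red mark along the rail, the cam lever is shut (under 0.05 rad), and the fingers still press on both the stop leg and the lever's handle with more than 3 N each (y of pointer in the frame of mark between -0.005 and 0.005 m and value of joint lever_angle below 0.05 rad and contact force between the fingers and stop_c0 above 3 N and contact force between the fingers and cam_lever above 3 N); the arm keeps its last pose, push and grip.
It fails at once if the stop has crept: the lever is clamping (below 0.1 rad) with the pointer more than 8 mm off the mark (value of joint lever_angle below 0.1 rad and (y of pointer in the frame of mark above 0.008 m or y of pointer in the frame of mark below -0.008 m)).
It fails at once if the red mark is shifted by more than 3 mm (distance of mark from where it was at the start of the episode above 0.003 m).
It fails at once if the picket, tape measure, screw jar or pencil is moved by more than 20 mm (distance of any of picket, tape_measure, screw_jar, pencil from where it was at the start of the episode above 0.02 m).
It also fails if it takes over 45 s, if anything falls off the work surface, if the arm or the gripper's body presses on something with over 40 N, if the wrist force passes 120 N, or if a joint passes its speed limit or range.

## Working session

There is one attempt and no reset: what is moved stays moved. The work goes in short steps, Python scripts to look and compute and a tool call to move; the robot and the scene stay as the last step left them, time stands still between calls to the robot, and variables do not carry over. Pictures are saved under pics/ and viewed, at most 10 in all, crops included, and the job is handed in when it is done.

Besides the shell and the picture viewer there is one more tool, called as name([rows], argument=value, ...), one row to a line, values as JSON. servo_tool: Moves the arm, as the interface text tells. Its arguments: {"type":"object","properties":{"targets":{"type":"array"},"grip_force":{"type":"number"}},"required":["targets"]}

```bash
mkdir -p pics; cat > h.py <<'E'
import numpy as np, cv2
from scipy.spatial.transform import Rotation as R
from workcell import bot, read_camera, camera_info, ticket
def save(n,f):
    im=read_camera(n); cv2.imwrite('pics/'+f,im[:,:,::-1]); return im
E
python3 - <<'E'
from h import *
s=bot.read_state()
print({k:np.round(v,3) for k,v in s.items()})
a=[save(n,n+'0.png') for n in('side','top','wrist')]
for n in('side','top','wrist'): print(n,camera_info(n))
E
```

```text
{'time': np.float64(0.0), 'q': array([-1.179,  0.265,  1.605, -0.   ,  1.274, -0.037]), 'joint_vel': array([ 0.   , -0.   , -0.   , -0.001,  0.001,  0.   ]), 'joint_torque': array([-1.0000e-03, -5.1512e+01, -3.6731e+01, -0.0000e+00,  1.3000e-02,
       -0.0000e+00]), 'tool_pos': array([ 0.28 , -0.613,  0.23 ]), 'tcp_rot': array([-3.067e+00, -6.680e-01,  1.000e-03]), 'wrist_force': array([0.147, 0.458, 0.953]), 'torque': array([-0.027, -0.007, -0.001]), 'grip_force': np.float64(0.0), 'width': np.float64(0.994)}
side {'fx': 544.6393546623256, 'fy': 544.6393546623256, 'cx': 323.51240638849896, 'cy': 236.37298725593854, 'eye': array([0.52037951, 0.6757551 , 0.88047095]), 'orientation': array([-0.17580598,  2.8894185 , -1.12506296])}
top {'fx': 573.5738726422315, 'fy': 573.5738726422315, 'cx': 318.0619470824287, 'cy': 240.276032467638, 'eye': array([ 0.45251541, -0.01860522,  1.02910364]), 'orientation': array([-2.15010016,  2.12839049, -0.17603009])}
wrist {'fx': 428.38136666817604, 'fy': 428.38136666817604, 'cx': 324.00114318734, 'cy': 237.7237509622163, 'T_tool_cam': array([[ 9.99769385e-05, -9.53302876e-01, -3.02015920e-01,
         7.73779499e-02],
       [ 9.99999949e-01,  3.50663033e-06,  3.19963440e-04,
         2.45551893e-04],
       [-3.03963009e-04, -3.02015937e-01,  9.53302828e-01,
        -1.43034021e-01],
       [ 0.00000000e+00,  0.00000000e+00,  0.00000000e+00,
         1.00000000e+00]])}
```

View pics/side0.png

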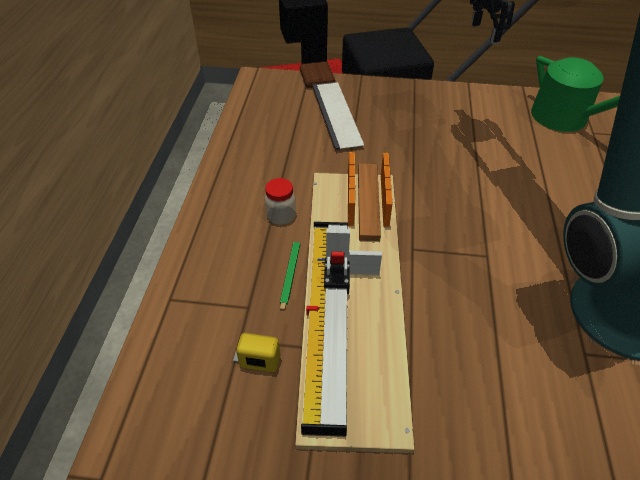

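View pics/top0.png

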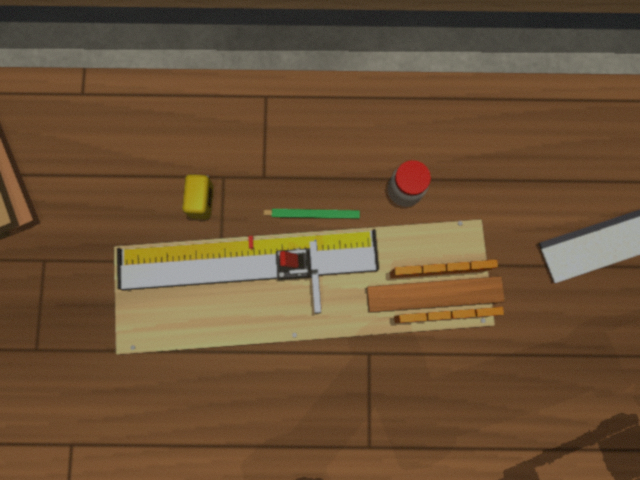

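The side view shows the stop at about (338,262), its red lever at (338,257) and the mark at (312,309). In the top view the leg is at about (315,275), the lever at (291,259) and the mark at (251,242). The stop has to slide left in the top view, towards +y. Next I'll enlarge both views.

```bash
python3 - <<'E'
from h import *
s=cv2.imread('pics/side0.png')[215:325,285:395]; t=cv2.imread('pics/top0.png')[220:330,235:345]
f=lambda a:cv2.resize(a,None,fx=3.6,fy=3.6,interpolation=cv2.INTER_CUBIC)
cv2.imwrite('pics/crop1.png',np.hstack([f(s),f(t)]))
ci=camera_info('top');Rm=R.from_rotvec(ci['orientation']).as_matrix()
def at(p,z):
    d=Rm@[(p[0]-ci['cx'])/ci['fx'],(p[1]-ci['cy'])/ci['fy'],1]; return ci['eye']+d*(z-ci['eye'][2])/d[2]
for p in[(115,248),(482,221),(493,325),(117,352)]: print(at(p,.018).round(4))
E
```

```text
[0.5987 0.3398 0.018 ]
[ 0.6546 -0.3157  0.018 ]
[ 0.4698 -0.3283  0.018 ]
[0.4171 0.3243 0.018 ]
```

View pics/crop1.png

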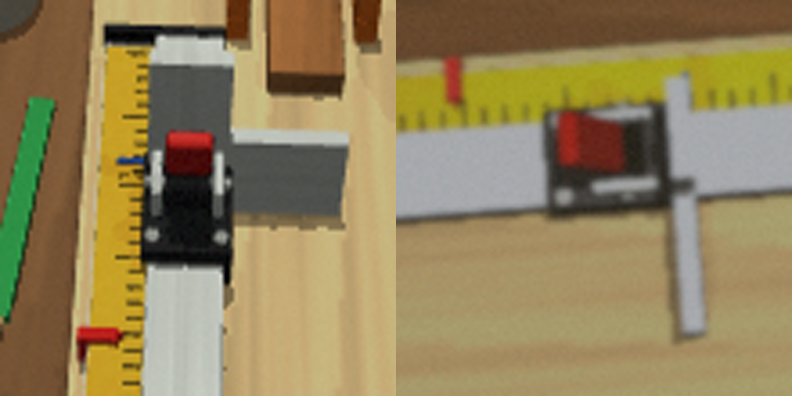

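In the crop (left side view, right top view), the leg's top face is at the upper end of the stop. The red lever tip faces +y, and the blue pointer tip is at crop (118,161). The mark's inner tip is at (122,337) in the side view and (453,103) in the top view.

```bash
cat >> h.py <<'E'
def P(ci):
    Rm=R.from_rotvec(ci['orientation']).as_matrix(); K=np.array([[ci['fx'],0,ci['cx']],[0,ci['fy'],ci['cy']],[0,0,1]])
    return K@np.c_[Rm.T,-Rm.T@ci['eye']]
def tri(P1,p1,P2,p2):
    X=cv2.triangulatePoints(P1,P2,np.array(p1,float),np.array(p2,float))[:,0]; return X[:3]/X[3]
def on_z(Pm,p,z):
    A=np.c_[Pm[:,:2],-np.array([p[0],p[1],1])]; return np.r_[np.linalg.solve(A,-(Pm[:,2]*z+Pm[:,3]))[:2],z]
E
python3 - <<'E'
from h import *
Ps,Pt=P(camera_info('side')),P(camera_info('top'))
S=lambda p:(285+p[0]/3.6-.36,215+p[1]/3.6-.36); T=lambda p:(235+p[0]/3.6-.36,220+p[1]/3.6-.36)
for n,a,b in[('leg+y+x',(149,65),(667,77)),('leg-y+x',(157,37),(690,76)),('leg+y-x',(235,66),(671,188)),('mark',(122,337),(453,103)),('tip',(189,147),(559,140))]:
    print(n,tri(Ps,S(a),Pt,T(b)).round(4))
print('pointer',on_z(Ps,S((118,161)),.052).round(4),'mark44',on_z(Ps,S((122,337)),.044).round(4),on_z(Pt,T((453,103)),.044).round(4))
for a in[(149,65),(235,66),(157,37),(224,38)]: print(on_z(Ps,S(a),.142).round(4))
for a in[(667,77),(690,76)]: print('top',on_z(Pt,T(a),.142).round(4))
# jig yaw from top rail/base edges
c=[on_z(Pt,p,.018) for p in[(115,248),(482,221),(493,325),(117,352)]]
for i,j in((1,0),(2,3)): d=c[j]-c[i]; print('yaw',np.arctan2(-d[0],d[1]))
s=bot.read_state();Rt=R.from_rotvec(s['tcp_rot']).as_matrix();print(Rt.round(3),s['tool_pos'])
E
```

```text
leg+y+x [ 0.6242 -0.2215 -0.0869]
leg-y+x [ 0.621  -0.2302 -0.0678]
leg+y-x [ 0.5644 -0.2215 -0.081 ]
mark [ 0.6318 -0.1172 -0.257 ]
tip [ 0.5908 -0.1637 -0.1003]
pointer [ 0.6087 -0.0164  0.052 ] mark44 [0.5925 0.0944 0.044 ] [ 0.599  -0.0951  0.044 ]
[ 0.5914 -0.0072  0.142 ]
[ 0.5474 -0.012   0.142 ]
[ 0.5895 -0.0275  0.142 ]
[ 0.5548 -0.0311  0.142 ]
top [ 0.5968 -0.1807  0.142 ]
top [ 0.5974 -0.1907  0.142 ]
yaw 0.08509401187532041
yaw 0.08045041110640454
[[ 0.909  0.416 -0.001]
 [ 0.416 -0.909  0.002]
 [ 0.    -0.002 -1.   ]] [ 0.28042445 -0.61336267  0.2302334 ]
```

The top crop starts at column 396 of the joined picture, so I need to correct for that offset.

```bash
python3 - <<'E'
from h import *
Ps,Pt=P(camera_info('side')),P(camera_info('top'))
S=lambda p:(285+p[0]/3.6-.36,215+p[1]/3.6-.36); T=lambda p:(235+(p[0]-396)/3.6-.36,220+p[1]/3.6-.36)
for n,a,b in[('leg+y+x',(149,65),(667,77)),('leg-y+x',(157,37),(690,76)),('leg+y-x',(235,66),(671,188)),('mark',(122,337),(453,103)),('tip',(189,147),(559,140))]:
    print(n,tri(Ps,S(a),Pt,T(b)).round(4))
print('mark44',on_z(Pt,T((453,103)),.044).round(4))
for a in[(667,77),(690,76)]: print('top',on_z(Pt,T(a),.142).round(4))
u=np.array([-np.sin(.083),np.cos(.083),0])
print('travel',u@(on_z(Ps,S((122,337)),.044)-on_z(Ps,S((118,161)),.052)))
E
```

```text
leg+y+x [ 0.5934 -0.0082  0.1414]
leg-y+x [ 0.5913 -0.0181  0.1525]
leg+y-x [ 0.5468 -0.0106  0.1434]
mark [0.5946 0.0957 0.0463]
tip [0.5669 0.0387 0.1343]
mark44 [0.597  0.0958 0.044 ]
top [ 0.595  -0.0083  0.142 ]
top [ 0.5955 -0.0183  0.142 ]
travel 0.111776798411022
```

The heights agree with the text: leg top 0.141 and mark 0.046. The jig yaw is about 0.083 and the travel about 112 mm. I'll move halfway with the wrist turned into line with the jig.

servo_tool([
  {"hand": -1, "x": 0.52, "y": -0.446, "z": 0, "roll": 0.11},
  {"hand": -1, "x": 0.52, "y": -0.446, "z": 0, "roll": 0.11},
  {"hand": -1, "x": 0.52, "y": -0.446, "z": 0, "roll": 0.11},
  {"hand": -1, "x": 0.52, "y": -0.446, "z": 0, "roll": 0.11},
  {"hand": -1, "x": 0.52, "y": -0.446, "z": 0, "roll": 0.11},
  {"hand": -1, "x": 0.52, "y": -0.446, "z": 0, "roll": 0.11},
  {"hand": -1, "x": 0.52, "y": -0.446, "z": 0, "roll": 0.11},
  {"hand": -1, "x": 0.52, "y": -0.446, "z": 0, "roll": 0.11},
  {"hand": -1, "x": 0.52, "y": -0.446, "z": 0, "roll": 0.11},
  {"hand": -1, "x": 0.52, "y": -0.446, "z": 0, "roll": 0.11},
])

```text
time: 0.98
tool_pos: [0.4252, -0.3003, 0.2311]
tcp_rot: [-3.138, -0.138, 0.0]
wrist_force: [-0.1, -0.6, -0.1]
width: 1.0
grip_force: 0.0
```

```bash
cat >> h.py <<'E'
YAW=.083
JX=np.array([np.cos(YAW),np.sin(YAW),0]);JY=np.array([-np.sin(YAW),np.cos(YAW),0])
def st(target=None):
    s=bot.read_state();Rt=R.from_rotvec(s['tcp_rot']).as_matrix()
    print('t',round(float(s['time']),2),'tcp',s['tool_pos'].round(4),'toolx heading',round(float(np.arctan2(Rt[1,0],Rt[0,0])),4),'down',Rt[:,2].round(3),'w',round(float(s['width']),3),'F',s['wrist_force'].round(1),'grip',round(float(s['grip_force']),1))
    if target is not None: print('shift frac',(Rt.T@(np.array(target)-s['tool_pos'])/.5).round(4))
    return s,Rt
E
python3 -c "
from h import *
st([.569,.010,.20])"
```

```text
t 0.98 tcp [ 0.4252 -0.3003  0.2311] toolx heading 0.0877 down [-0.     0.001 -1.   ] w 1.0 F [-0.1 -0.6 -0.1] grip 0.0
shift frac [ 0.3408 -0.5929  0.0626]
```

servo_tool([
  {"hand": -1, "x": 0.34, "y": -0.593, "z": 0.06, "roll": 0.0015},
  {"hand": -1, "x": 0.34, "y": -0.593, "z": 0.06, "roll": 0.0015},
  {"hand": -1, "x": 0.34, "y": -0.593, "z": 0.06, "roll": 0.0015},
  {"hand": -1, "x": 0.34, "y": -0.593, "z": 0.06, "roll": 0.0015},
  {"hand": -1, "x": 0.34, "y": -0.593, "z": 0.06, "roll": 0.0015},
  {"hand": -1, "x": 0.34, "y": -0.593, "z": 0.06, "roll": 0.0015},
  {"hand": -1, "x": 0.34, "y": -0.593, "z": 0.06, "roll": 0.0015},
  {"hand": -1, "x": 0.34, "y": -0.593, "z": 0.06, "roll": 0.0015},
  {"hand": -1, "x": 0.34, "y": -0.593, "z": 0.06, "roll": 0.0015},
  {"hand": -1, "x": 0.34, "y": -0.593, "z": 0.06, "roll": 0.0015},
])

```text
time: 1.82
tool_pos: [0.5701, 0.0078, 0.2005]
tcp_rot: [3.139, 0.128, -0.001]
wrist_force: [-0.6, -0.3, 0.9]
width: 1.001
grip_force: 0.0
```

```bash
python3 -c "
from h import *
st([.569,.010,.095])
save('wrist','w1.png')"
```

```text
t 1.82 tcp [0.5701 0.0078 0.2005] toolx heading 0.0816 down [-0.001 -0.    -1.   ] w 1.001 F [-0.6 -0.3  0.9] grip 0.0
shift frac [-0.0017 -0.0045  0.2109]
```

View pics/w1.png

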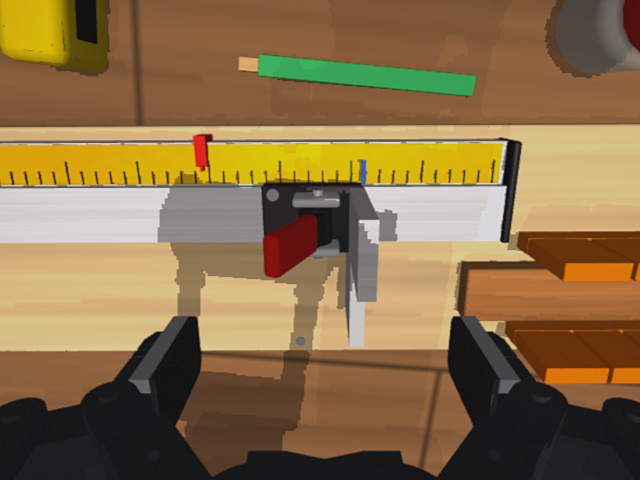

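The wrist view shows the blue pointer tip at about (363,161), the mark's inner tip at (203,169), and the leg's top edge at 358–378 columns. The lever and leg sit well between the open fingers. I'll cross-check pointer and mark from this view.

```bash
cat >> h.py <<'E'
def Pw(s):
    ci=camera_info('wrist');T=np.eye(4);T[:3,:3]=R.from_rotvec(s['tcp_rot']).as_matrix();T[:3,3]=s['tool_pos'];T=T@ci['T_tool_cam']
    return P(dict(ci,eye=T[:3,3],orientation=R.from_matrix(T[:3,:3]).as_rotvec()))
def pm(s,im):
    "pointer & mark from the wrist picture: blue and red blobs on the scale"
    h=cv2.cvtColor(im,cv2.COLOR_RGB2HSV);b=cv2.inRange(h,(105,120,60),(130,255,255));r=cv2.inRange(h,(0,200,110),(5,255,255))|cv2.inRange(h,(175,200,110),(180,255,255))
    out=[]
    for m,z in((b,.052),(r,.044)):
        n,l,q,c=cv2.connectedComponentsWithStats(m)
        for i in range(1,n):
            if q[i,4]>15: print('blob',z,q[i],c[i].round(1))
E
python3 - <<'E'
from h import *
s,_=st(); Pm=Pw(s)
pt=on_z(Pm,(363,161),.052); mk=on_z(Pm,(203,169),.044); print(pt,mk,JY@(mk-pt),JY@pt,JY@mk)
lf=on_z(Pm,(378,220),.142);print('leg -y +x top',lf,JY@lf)
for p in[(264,240),(264,277)]:print('tip',on_z(Pm,p,.134))
pm(s,cv2.imread('pics/w1.png')[:,:,::-1])
E
```

```text
t 1.87 tcp [0.5694 0.0062 0.2006] toolx heading 0.0803 down [-0.001 -0.001 -1.   ] w 1.003 F [-0.3  0.8  1.2] grip 0.0
[ 0.61071221 -0.01727433  0.052     ] [0.5952481  0.09264988 0.044     ] 0.11082783502780429 -0.06784579439255263 0.04298204063525166
leg -y +x top [ 0.5940651  -0.01852462  0.142     ] -0.06771165699330856
tip [0.57668893 0.03742211 0.134     ]
tip [0.55612107 0.03664194 0.134     ]
blob 0.052 [361 161   5  23  84] [363.3 171.5]
blob 0.044 [194 135  14  36 368] [200.4 151.1]
blob 0.044 [264 236  16  42 600] [271.5 256.2]
```

servo_tool([
  {"hand": -1, "x": 0, "y": -0.004, "z": 0.05, "roll": 0},
  {"hand": -1, "x": 0, "y": -0.004, "z": 0.1, "roll": 0},
  {"hand": -1, "x": 0, "y": -0.004, "z": 0.15, "roll": 0},
  {"hand": -1, "x": 0, "y": -0.004, "z": 0.19, "roll": 0},
  {"hand": -1, "x": 0, "y": -0.004, "z": 0.21, "roll": 0},
  {"hand": -1, "x": 0, "y": -0.004, "z": 0.21, "roll": 0},
  {"hand": -1, "x": 0, "y": -0.004, "z": 0.21, "roll": 0},
])

```text
time: 2.45
tool_pos: [0.5687, 0.007, 0.0964]
tcp_rot: [3.139, 0.12, -0.001]
wrist_force: [-0.2, 0.6, 0.1]
width: 0.997
grip_force: 0.0
```

```bash
python3 -c "
from h import *
s,_=st();print('JY tcp',JY@s['tool_pos'],'JX',JX@s['tool_pos'])
im=save('wrist','w2.png');pm(s,im);s,_=st()"
```

```text
t 2.45 tcp [0.5687 0.007  0.0964] toolx heading 0.0767 down [-0.001 -0.    -1.   ] w 0.997 F [-0.2  0.6  0.1] grip 0.0
JY tcp -0.04014366943178035 JX 0.5673636578253687
blob 0.052 [378 188   8  35 226] [381.7 204.6]
blob 0.044 [123 151  24  53 851] [134.5 174.6]
blob 0.044 [ 210  285  100  128 5424] [255.7 355.4]
t 2.5 tcp [0.5698 0.0074 0.0975] toolx heading 0.0771 down [ 0.002 -0.    -1.   ] w 1.0 F [-0.1 -0.2  0.4] grip 0.0
```

View pics/w2.png

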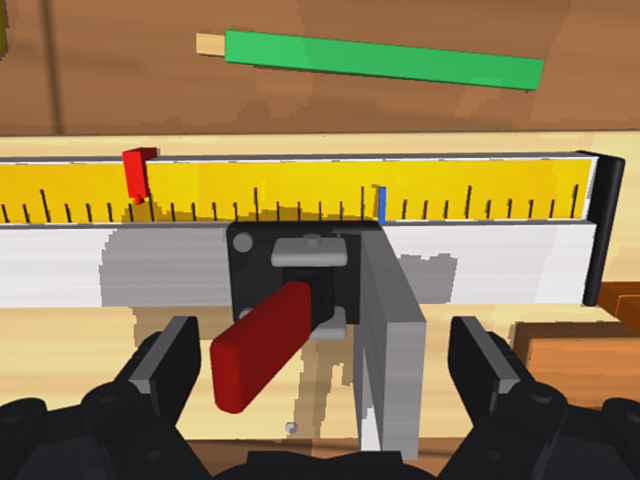

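The picture shows the lever and leg between the pads, with the pointer at (382,188) and the mark's tip at (137,203). I'll close to about 68 mm without touching the lever, then push the leg most of the way.

servo_tool([
  {"hand": -0.6, "x": 0, "y": 0, "z": 0, "roll": 0},
  {"hand": -0.6, "x": 0, "y": 0, "z": 0, "roll": 0},
  {"hand": -0.6, "x": 0, "y": -0.015, "z": 0, "roll": 0},
  {"hand": -0.6, "x": 0, "y": -0.04, "z": 0, "roll": 0},
  {"hand": -0.6, "x": 0, "y": -0.07, "z": 0, "roll": 0},
  {"hand": -0.6, "x": 0, "y": -0.1, "z": 0, "roll": 0},
  {"hand": -0.6, "x": 0, "y": -0.13, "z": 0, "roll": 0},
  {"hand": -0.6, "x": 0, "y": -0.155, "z": 0, "roll": 0},
  {"hand": -0.6, "x": 0, "y": -0.17, "z": 0, "roll": 0},
  {"hand": -0.6, "x": 0, "y": -0.18, "z": 0, "roll": 0},
])

```text
time: 3.33
tool_pos: [0.562, 0.0998, 0.0966]
tcp_rot: [3.139, 0.126, 0.001]
wrist_force: [0.9, -1.9, 0.5]
width: 0.798
grip_force: 1.0
```

```bash
python3 -c "
from h import *
s,_=st();print('JY tcp',JY@s['tool_pos'],'JX',JX@s['tool_pos'])
im=save('wrist','w3.png');pm(s,im);s,_=st()"
```

```text
t 3.33 tcp [0.562  0.0998 0.0966] toolx heading 0.0802 down [ 0.001 -0.    -1.   ] w 0.798 F [ 0.9 -1.9  0.5] grip 1.0
JY tcp 0.052867797805288684 JX 0.5682995288063228
blob 0.052 [396 190   8  36 244] [399.5 207.6]
blob 0.044 [332 173  17  32 372] [339.5 187.5]
blob 0.044 [ 239  288   92  127 4311] [279.1 363.6]
t 3.38 tcp [0.5618 0.1002 0.0964] toolx heading 0.0798 down [ 0.     0.001 -1.   ] w 0.804 F [0.1 0.  0.1] grip 0.0
```

View pics/w3.png

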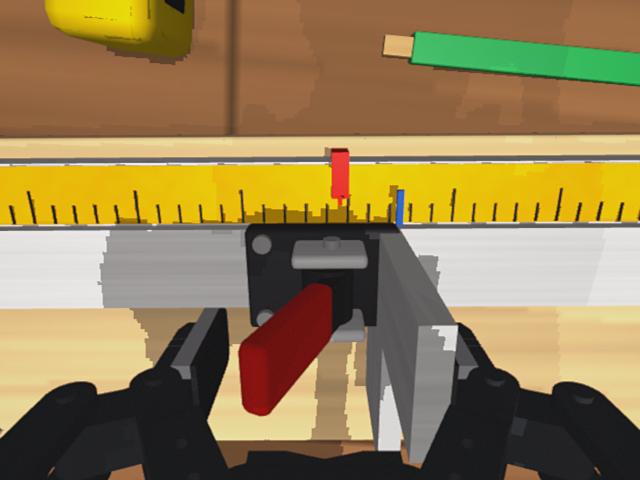

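The stop follows the leg push, and the lever is untouched. The pointer tip is at (400,191) and the mark's tip at (341,203).

```bash
cat >> h.py <<'E'
def gap(s,pp,mp):
    Pm=Pw(s);pt=on_z(Pm,pp,.052);mk=on_z(Pm,mp,.044);print('pt',JY@pt,'mk',JY@mk,'gap',JY@(mk-pt),pt.round(4),mk.round(4))
E
python3 -c "
from h import *
s,_=st();gap(s,(400.5,191),(340.5,203))"
```

```text
t 3.38 tcp [0.5618 0.1002 0.0964] toolx heading 0.0798 down [ 0.     0.001 -1.   ] w 0.804 F [0.1 0.  0.1] grip 0.0
pt 0.018949084381884595 mk 0.045218177019128426 gap 0.026269092637243835 [0.6042 0.0693 0.052 ] [0.5949 0.0949 0.044 ]
```

servo_tool([
  {"hand": -0.6, "x": 0, "y": -0.012, "z": 0, "roll": 0},
  {"hand": -0.6, "x": 0, "y": -0.025, "z": 0, "roll": 0},
  {"hand": -0.6, "x": 0, "y": -0.038, "z": 0, "roll": 0},
  {"hand": -0.6, "x": 0, "y": -0.046, "z": 0, "roll": 0},
  {"hand": -0.6, "x": 0, "y": -0.05, "z": 0, "roll": 0},
  {"hand": -0.6, "x": 0, "y": -0.052, "z": 0, "roll": 0},
])

```text
time: 3.88
tool_pos: [0.5597, 0.1245, 0.0961]
tcp_rot: [3.139, 0.124, -0.001]
wrist_force: [0.0, -1.4, 1.6]
width: 0.801
grip_force: 0.9
```

```bash
python3 -c "
from h import *
s,_=st();print('JY tcp',JY@s['tool_pos'],'JX',JX@s['tool_pos'])
im=save('wrist','w4.png');pm(s,im);s,_=st()
cv2.imwrite('pics/w4c.png',cv2.resize(cv2.imread('pics/w4.png')[140:400,220:480],(780,780),interpolation=cv2.INTER_CUBIC)[:600])"
```

```text
t 3.88 tcp [0.5597 0.1245 0.0961] toolx heading 0.0787 down [-0. -0. -1.] w 0.801 F [ 0.  -1.4  1.6] grip 0.9
JY tcp 0.07770261959694696 JX 0.5680798523223689
blob 0.052 [396 190   8  36 239] [399.5 207.2]
blob 0.044 [385 151  19  54 536] [393.4 179.4]
blob 0.044 [ 239  288   92  128 4622] [279.5 363.5]
blob 0.044 [309 306   7  11  22] [312.4 311. ]
t 3.93 tcp [0.5597 0.1246 0.0961] toolx heading 0.0786 down [-0.  0. -1.] w 0.799 F [-0.   0.3 -0.1] grip 0.1
```

View pics/w4c.png

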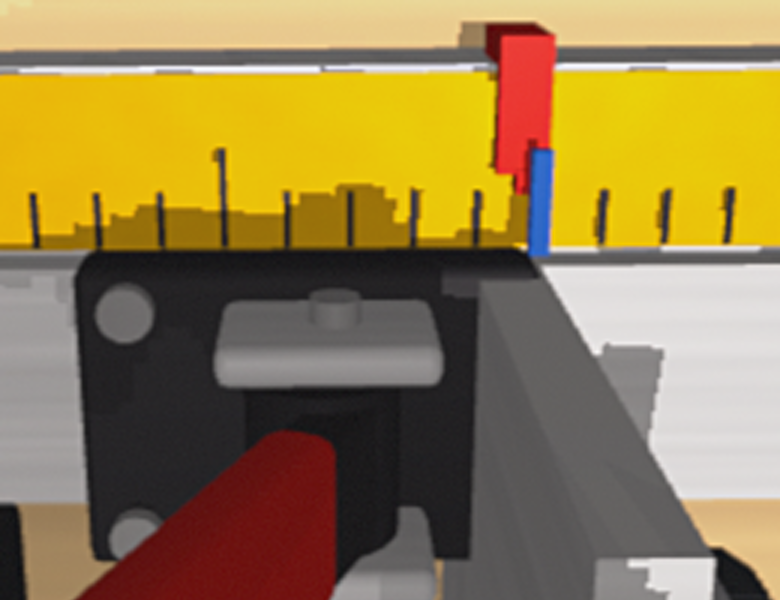

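The pointer tip is at about (400.3,190) and the mark's tip centre at about (394.5,203), so they nearly coincide.

```bash
python3 -c "
from h import *
s,_=st();gap(s,(400.3,190.5),(394.5,203))"
```

```text
t 3.93 tcp [0.5597 0.1246 0.0961] toolx heading 0.0786 down [-0.  0. -1.] w 0.799 F [-0.   0.3 -0.1] grip 0.1
pt 0.04353303259668222 mk 0.04450959240670924 gap 0.0009765598100270302 [0.6024 0.0938 0.052 ] [0.5948 0.0941 0.044 ]
```

The pointer is 1 mm short of the mark. Next I'll close partway, shifting the tool with it so that the leg pad stays in place.

servo_tool([
  {"hand": -0.56, "x": 0, "y": -0.0003, "z": 0, "roll": 0},
  {"hand": -0.52, "x": 0, "y": 0.0014, "z": 0, "roll": 0},
  {"hand": -0.48, "x": 0, "y": 0.0031, "z": 0, "roll": 0},
  {"hand": -0.44, "x": 0, "y": 0.0048, "z": 0, "roll": 0},
  {"hand": -0.4, "x": 0, "y": 0.0065, "z": 0, "roll": 0},
  {"hand": -0.36, "x": 0, "y": 0.0082, "z": 0, "roll": 0},
  {"hand": -0.32, "x": 0, "y": 0.0099, "z": 0, "roll": 0},
  {"hand": -0.28, "x": 0, "y": 0.0116, "z": 0, "roll": 0},
  {"hand": -0.24, "x": 0, "y": 0.0133, "z": 0, "roll": 0},
  {"hand": -0.24, "x": 0, "y": 0.0133, "z": 0, "roll": 0},
], grip_force=40)

```text
time: 4.77
tool_pos: [0.5605, 0.1177, 0.0975]
tcp_rot: [-3.139, -0.123, -0.0]
wrist_force: [-3.1, 0.3, 7.9]
width: 0.621
grip_force: 8.0
```

```bash
python3 -c "
from h import *
s,_=st();print('JY tcp',JY@s['tool_pos'],'legpad',JY@s['tool_pos']-.0425*s['width'])
im=save('wrist','w5.png');pm(s,im);s,_=st()
cv2.imwrite('pics/w5c.png',cv2.resize(cv2.imread('pics/w5.png')[140:440,200:500],(600,600),interpolation=cv2.INTER_CUBIC))"
```

```text
t 4.77 tcp [0.5605 0.1177 0.0975] toolx heading 0.0782 down [ 0.  0. -1.] w 0.621 F [-3.1  0.3  7.9] grip 8.0
JY tcp 0.0708617835592986 legpad 0.04445108821096777
blob 0.052 [378 190   9  35 228] [382.4 207.1]
blob 0.044 [370 169  18  36 346] [377.7 184.2]
blob 0.044 [ 233  347   34   71 2020] [249.6 381.5]
t 4.82 tcp [0.5605 0.1177 0.0974] toolx heading 0.0782 down [ 0.  0. -1.] w 0.623 F [-3.4  0.3  8.2] grip 8.0
```

View pics/w5c.png

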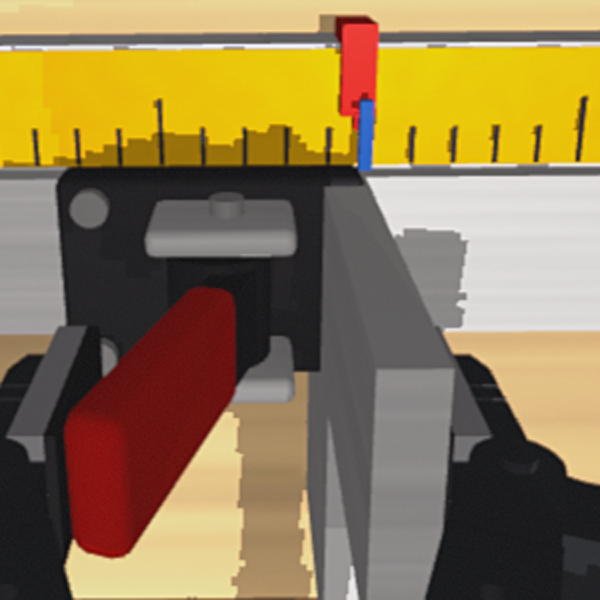

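Both pads now hold leg and lever, and the lever is still open. The pointer tip is at about (383,190) and the mark's tip at (378.5,202).

```bash
python3 -c "
from h import *
s,_=st();gap(s,(383,190.5),(378.5,203))"
```

```text
t 4.82 tcp [0.5605 0.1177 0.0974] toolx heading 0.0782 down [ 0.  0. -1.] w 0.623 F [-3.4  0.3  8.2] grip 8.0
pt 0.04407491962019044 mk 0.044862473411139095 gap 0.0007875537909486596 [0.6024 0.0943 0.052 ] [0.5948 0.0945 0.044 ]
```

servo_tool([
  {"hand": -0.2, "x": 0, "y": 0.0015, "z": 0, "roll": 0},
  {"hand": -0.16, "x": 0, "y": 0.0032, "z": 0, "roll": 0},
  {"hand": -0.12, "x": 0, "y": 0.0049, "z": 0, "roll": 0},
  {"hand": -0.08, "x": 0, "y": 0.0066, "z": 0, "roll": 0},
  {"hand": -0.04, "x": 0, "y": 0.0083, "z": 0, "roll": 0},
  {"hand": 0, "x": 0, "y": 0.01, "z": 0, "roll": 0},
  {"hand": 0, "x": 0, "y": 0.01, "z": 0, "roll": 0},
])

```text
time: 5.4
tool_pos: [0.5618, 0.1128, 0.0978]
tcp_rot: [-3.139, -0.123, -0.003]
wrist_force: [-1.7, 1.2, 7.3]
width: 0.501
grip_force: 6.0
```

```bash
python3 -c "
from h import *
s,_=st();print('JY tcp',JY@s['tool_pos'],'legpad',JY@s['tool_pos']-.0425*s['width'])
im=save('wrist','w6.png');pm(s,im);s,_=st()"
```

```text
t 5.4 tcp [0.5618 0.1128 0.0978] toolx heading 0.0786 down [ 0.002  0.    -1.   ] w 0.501 F [-1.7  1.2  7.3] grip 6.0
JY tcp 0.06580537212134248 legpad 0.04452513402500834
blob 0.052 [367 192   8  35 242] [370.9 209. ]
blob 0.044 [359 154   2  10  17] [359.5 158.6]
blob 0.044 [359 176  18  30 274] [366.4 187.3]
blob 0.044 [ 249  352   33   72 2102] [265.4 386.8]
t 5.45 tcp [0.5618 0.1128 0.0978] toolx heading 0.0786 down [ 0.002  0.    -1.   ] w 0.504 F [-0.8  0.2  6.8] grip 5.9
```

The offset hasn't changed, so I'll close fully.

servo_tool([
  {"hand": 0.04, "x": 0, "y": 0.0016, "z": 0, "roll": 0},
  {"hand": 0.08, "x": 0, "y": 0.0033, "z": 0, "roll": 0},
  {"hand": 0.12, "x": 0, "y": 0.005, "z": 0, "roll": 0},
  {"hand": 0.16, "x": 0, "y": 0.0067, "z": 0, "roll": 0},
  {"hand": 0.2, "x": 0, "y": 0.0084, "z": 0, "roll": 0},
  {"hand": 0.24, "x": 0, "y": 0.0101, "z": 0, "roll": 0},
  {"hand": 0.28, "x": 0, "y": 0.0105, "z": 0, "roll": 0},
  {"hand": 0.4, "x": 0, "y": 0.0105, "z": 0, "roll": 0},
  {"hand": 0.4, "x": 0, "y": 0.0105, "z": 0, "roll": 0},
  {"hand": 0.4, "x": 0, "y": 0.0105, "z": 0, "roll": 0},
], grip_force=50)

```text
time: 6.28
tool_pos: [0.5623, 0.1077, 0.0992]
tcp_rot: [-3.138, -0.123, -0.004]
wrist_force: [-6.3, -1.4, 14.5]
width: 0.365
grip_force: 48.0
```

```bash
python3 -c "
from h import *
s,_=st();print('JY tcp',JY@s['tool_pos'],'legpad',JY@s['tool_pos']-.0425*s['width'],'open',.085*s['width'])
im=save('wrist','w7.png');pm(s,im);s,_=st()
cv2.imwrite('pics/w7c.png',cv2.resize(cv2.imread('pics/w7.png')[140:440,200:500],(600,600),interpolation=cv2.INTER_CUBIC))"
```

```text
t 6.28 tcp [0.5623 0.1077 0.0992] toolx heading 0.0786 down [ 0.002  0.001 -1.   ] w 0.365 F [-6.3 -1.4 14.5] grip 48.0
JY tcp 0.06068681803395526 legpad 0.04517054290354708 open 0.031032550260816354
blob 0.052 [355 192   8  35 231] [358.8 209. ]
blob 0.044 [348 175  17  25 229] [354.5 187.8]
blob 0.044 [ 268  350   34   70 2109] [284.8 384.4]
t 6.33 tcp [0.5623 0.1077 0.0992] toolx heading 0.0786 down [ 0.002  0.001 -1.   ] w 0.368 F [-5.6 -1.8 14.5] grip 48.0
```

View pics/w7c.png

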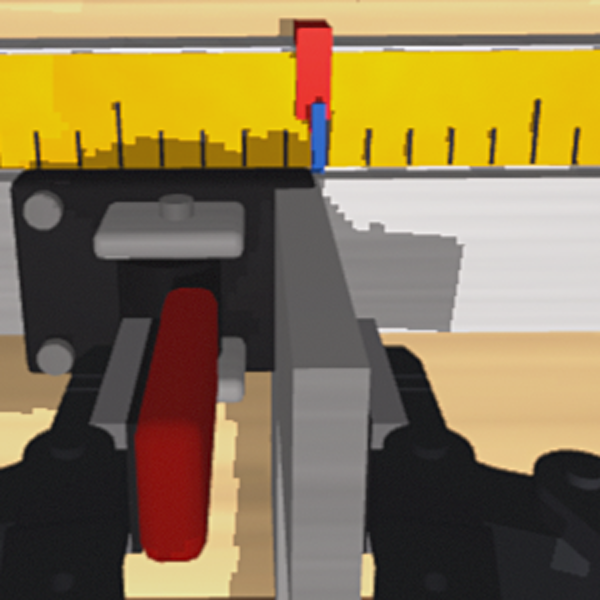

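The lever is upright against its stop with the opening at about 31–32 mm. The pads grip leg and lever at 48 N, and the pointer tip at (359,192) overlaps the mark. One last gap check before handing in.

```bash
python3 -c "
from h import *
s,_=st();gap(s,(359.3,191.5),(356,203))
print(ticket.finish_job())"
```

```text
t 6.33 tcp [0.5623 0.1077 0.0992] toolx heading 0.0786 down [ 0.002  0.001 -1.   ] w 0.368 F [-5.6 -1.8 14.5] grip 48.0
pt 0.04433868057322581 mk 0.045134459865831845 gap 0.0007957792926060329 [0.6026 0.0946 0.052 ] [0.5954 0.0948 0.044 ]
the job is handed in; nothing more can be done
None
```

I handed the job in at 6.3 s on the robot's clock: the stop is about 0.8 mm short of the red mark by the wrist camera, and the lever is shut and gripped against the leg at 48 N; no verdict was returned.

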